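# Gauge a shaft key in the bench micrometer

## Robot

A 7-joint arm with a two-finger parallel gripper is mounted at the origin on the work surface. World frame = base frame: x ahead of the robot, y to its left, z up, the work surface at z = 0. Lengths are in mm, angles in rad, forces in N, time in s.
With the tool pointing down it reaches from about 400 to 875 mm from the base axis. Payload 6.5 kg.
Tool frame: the origin (TCP) lies midway between the tips of the shut fingers; the grasp point (between the pads) lies 19 mm behind it; z points along the fingers, y is the line along which they close (so a half turn about z gives the same grasp; the last joint's range is limited). The gripper opens to 85 mm and grips with 20 to 120 N. Pads are 22 mm wide; open, the fingers measure 114 mm over their backs; the gripper's body (76 mm by 85 mm) begins 54 mm behind the grasp point. The pads swing forward as they close: fully open they stand 13 mm farther back than shut.
Start: joints at [-1.367, 0.536, -0.004, 1.538, 0.003, 1.067, -0.071], TCP at [173.246, 626.479, 231.29] pointing down, gripper open.
Joint ranges: [-2.7, 2.7], [-0.37, 2.16], [-1.27, 1.26], [0.24, 2.4], [-1.31, 4.45], [0.19, 1.91], [-2.76, 2.76]. Speed limits (rad/s): [2.39, 2.39, 3.14, 3.14, 3.14, 3.14, 3.14].

## Interface

Orientations are given as a 3x3 rotation matrix whose columns are the frame's x, y, z axes.
In Python, from rig import observe, get_image, job_done, boxes_of, outline_of gives the robot as it stands. The module is installed in compiled form; this text tells all that it offers.
- The arm moves only by the shell command python3 -m handwheel 'ROWS' [OPENING]. ROWS is JSON, a list of rows, each a list of 6 numbers: the shift along the tool's x, y, z scaled (see below), then the turn, a rotation vector about the tool's x, y, z scaled (see below). A call has 1 to 20 rows; each row is the pose to reach, as a shift and turn from the pose commanded when the call began, along the tool's axes at that moment; what a row does not reach only later rows make up. The controller multiplies each number of a shift by 500 mm and each number of a turn by 120 degrees. A row lasts 1/8 s, in which the tool goes at most 62.5 mm and 10.7 degrees, less where a joint would pass 70% of its speed; a pose out of reach is approached as far as the arm can. A call with a number of a shift or a turn outside -1 to 1 is refused whole. A call with a gripper value outside its range is refused whole. OPENING is the opening, from -1 (shut) to 1 (fully open), set as the call begins (- or left out, the last holds). The fingers move at their own pace and stop on an object; the grip force is fixed at half the most. Time passes only in rows, so rows that repeat a pose let the fingers close. It gives the time, the measured TCP pose, the force, the opening and the grip force at its end, in the units of the state.
- observe(): the state, without advancing time (a new reading comes with each control period).
- get_image(name): name is "scene" or "top" or "wrist"; returns a dict with "frame" (420x560x3 uint8, red, green, blue), "vertical_fov" (degrees; the focal length in pixels is half the picture's height over the tangent of half this angle, whatever the lens; pixels are square), "cx", "cy" (the principal point, pixels), "k1" (the pictures are not rectified: a ray, as slopes to the right and down, at radius r is drawn at 1 + k1 r^2 times it, then the intrinsics apply), "view" (4x4, takes a point from world to camera coordinates); the wrist camera has in their place "tool_from_camera" (4x4, takes a point from camera to tool coordinates, whose origin is the TCP and whose axes are the flange's). Camera axes: x right, y down, z forward; pixel columns grow to the right and rows downward; lengths in mm; the calibration is good to about 2 mm. A picture is of the moment at which its call begins: read the wrist's pose just before it. There is no depth.
- job_done(): hands the job in; it is judged then, once.
Trained networks look in a picture, given as the dict that the camera call returned (one of the last four; its "shot" number tells which), for a name from the list of things; names that differ only in an ending like _2 or _b are one class to them, and where a whole thing is asked for, a point or a joint stands for the part that bears it (a point fixed in the world has none). Each returns a list of dicts, best first, with "p" (0 to 1); they miss things now and then, are a little off and sometimes report something else, mostly with a low value. They report only what shows in the picture. A call takes as long as a camera call. They do not tell look-alikes from the thing itself.
- boxes_of(label, picture): "xy" ([column, row] in pixels, amid what is visible of it).
- outline_of(label, picture): "pixels" (420x560 bool, what is visible of it) and "xy" ([column, row] in pixels, amid what is visible of it).
The state is a dict: "time_s": time; "joint_pos": joint angles; "dq": joint speeds; "joint_torque": joint torques, N m; "eef_pos": TCP position; "ee_rot": TCP orientation; "force": force on the tool from outside, world axes, zero at the start; "wrist_torque": the same for the moment, N m; "width": opening from 0.0 (shut) to 1.0 (fully open); "gripper_force": force on a finger pad.
Only numpy, scipy, OpenCV 4.12 (cv2) and the standard library are available. Lean on these libraries where they do the work, as an engineer would, in place of code of your own. Each camera call takes 0.05 s, during which the arm holds its last target. There are 200 camera calls.

## Task

Check the thickness of the long round-ended shaft key: lay it flat and centred on the lower disc of the bench micrometer, crosswise to the frame, and let go of it; then wind the micrometer down on it by the knurled ratchet at the very top until the ratchet slips two or three clicks, a quarter turn at most, and leave the key clamped with your hands off. Set the key down gently, never force the spindle onto it, do not shift or tip the stand, and leave the other things on the bench alone.

Things in the scene. Friction and masses are not known exactly. Their poses are not given: they have to be found in the camera images.
- round_key: The part to gauge: a plain steel shaft key, a flat bar 160 mm long and 16 mm wide with half-round ends, 8 to 14 mm thick (the thickness is what is being gauged), about 0.2 kg. Lies flat on the bench; a second, shorter key lies near. Origin: centre of its underside; x along its length, z up.
- micrometer: Steel micrometer with a C-frame, spindle upright, in a heavy grey cast stand that stands loose on the bench (3.6 kg; some 10 N sideways at the top rocks it). Origin: on the spindle axis at bench height. z up; the frame's back and the stand's upright lie on +x, 40 mm and more from the axis; open to -x and both +y, -y sides. Base 24 mm high, x -30 to 120, y +-65 mm; upper arm at z 112 mm; read-out box x 10-54, z 123-157 mm.
- anvil (a point): Centre of the upper face of the fixed lower measuring disc (anvil), 30 mm in diameter, 80 mm above the bench. The key is to lie on it with its length along the micrometer's y; its middle balances there when let go. The gauge's head stands above it, so a hand or gripper must hold the key near one end to bring it in from the open side.
- spindle_face (a point): Centre of the lower face of the spindle's disc, 30 mm in diameter, straight above the anvil. It comes down without turning as the thimble is wound: 10 mm a turn (1.59 mm/rad). At the start it stands 15 to 19 mm above the anvil.
- spindle: The spindle with its measuring disc (30 mm in diameter, 5 mm thick). Origin: centre of the disc's lower face, as spindle_face. Left to itself it stays where it was wound to.
- thimble: The plain graduated steel thimble, 18 mm in diameter, 27 mm high, under the ratchet on the spindle axis; turned by the ratchet, it drives the spindle. Origin: centre of its lower end, 157 mm above the bench. It does not rise or fall. Gripping it instead of the ratchet gets past the slipping clutch and overloads the screw.
- ratchet_top (a point): Centre of the top of the dark knurled ratchet, 22 mm in diameter and 29 mm high, the topmost part on the spindle axis, top face 214 mm above the bench; it stays at that height. Turn clockwise seen from above to close. It takes about 0.035 N m while the spindle runs free, and slips at about 0.065 N m once the spindle bears on a part (then some 19 N).
- ratchet (a joint): How far the ratchet has slipped on the thimble, rad: 0 at the start and as long as the thimble turns with it; grows when it is turned clockwise while the spindle is stopped by a part. One click is about 0.4 rad.
- square_key: Bystander: a shorter steel key with square ends, 120 x 16 x 10 mm, lying flat. Origin: centre of its underside; x along its length.
- tape_roll: Bystander: roll of tan packing tape lying flat, 100 mm in diameter, 48 mm high. Origin: centre of its underside.
- label_roll: Bystander: roll of white labels standing on its end, 76 mm in diameter, 55 mm high. Origin: centre of its underside.
- flask: Bystander: dark steel drinking flask standing upright, 72 mm in diameter, 230 mm high. Origin: centre of its underside.
Things that resemble listed ones, but are neither listed nor needed, are in the scene too. Several things have the shape of the micrometer; the one meant has the colours described above.

How it is judged (in metres and radians):
On the way, in this order (a step that is already met when the one before it is completed fails the run):
1. the round-ended key lies flat and centred on the anvil, let go, the spindle not yet on it (horizontal distance between round_key and anvil below 0.01 m and angle between round_key's own z axis and vertical below 0.04 rad and z of round_key in the frame of anvil between -0.003 and 0.003 m and angle between the x axis of round_key and the y axis of micrometer, either way round below 0.4 rad and contact force between each of the fingers, spindle and round_key below 0.1 N and linear speed of round_key below 0.01 m/s), for 0.2 s.
2. the ratchet has slipped with the key clamped under the spindle (horizontal distance between round_key and anvil below 0.01 m and angle between round_key's own z axis and vertical below 0.04 rad and z of round_key in the frame of anvil between -0.003 and 0.003 m and angle between the x axis of round_key and the y axis of micrometer, either way round below 0.4 rad and contact force between spindle and round_key above 4 N and value of joint ratchet above 0.5 rad), for 0.1 s.
At the end, for the whole second after the job is handed in: The round-ended key lies flat on the anvil (key's centre within 10 mm of the disc's, tilt under 0.04 rad, crosswise to the frame within 0.4 rad), clamped by the spindle with more than 4 N; the ratchet has slipped between 0.5 and 1.7 rad in all; nothing moves and the robot touches nothing (all of step 2 and value of joint ratchet below 1.7 rad and linear speed of round_key below 0.01 m/s).
It fails at once if the spindle is forced against the key with more than 30 N (contact force between spindle and round_key above 30 N).
It fails at once if the ratchet is run on for more than about a quarter turn of slip (1.7 rad) (value of joint ratchet above 1.7 rad).
It fails at once if the key is pressed on the anvil with more than 30 N (contact force between spindle and round_key below 0.1 N and contact force between round_key and micrometer above 30 N).
It fails at once if the micrometer's stand is pushed more than 12 mm or tipped by more than 0.06 rad (distance of micrometer from where it was at the start of the episode above 0.012 m or angle between micrometer's own z axis and vertical above 0.06 rad).
It fails at once if a bystander is pushed more than 20 mm (distance of any of square_key, tape_roll, label_roll, flask from where it was at the start of the episode above 0.02 m).
It also fails if it takes over 72 s, if anything falls off the work surface, if the arm or the gripper's body presses on something with over 40 N, if the wrist force passes 120 N, or if a joint passes its speed limit or range.

## Working session

There is one attempt and no reset: what is moved stays moved. The work goes in short steps, Python scripts to look and compute and a shell command to move; the robot and the scene stay as the last step left them, time stands still between calls to the robot, and variables do not carry over. Pictures are saved under pics/ and viewed, at most 10 in all, crops included, and the job is handed in when it is done.

```bash
mkdir -p pics; cat > h.py <<'E'
import numpy as np, cv2
from rig import observe,get_image,job_done,boxes_of,outline_of
def cam(p):
    f=p["frame"].shape[0]/2/np.tan(np.radians(p["vertical_fov"])/2); return f
def W2C(p,o=None):
    if "view" in p: return np.array(p["view"])
    T=np.eye(4);T[:3,:3]=np.array(o["ee_rot"]);T[:3,3]=o["eef_pos"]
    return np.linalg.inv(T@np.array(p["tool_from_camera"]))
def proj(p,X,o=None):
    V=W2C(p,o);X=np.atleast_2d(X);c=X@V[:3,:3].T+V[:3,3];s=c[:,:2]/c[:,2:]
    r2=(s**2).sum(1,keepdims=True);s=s*(1+p["k1"]*r2);return s*cam(p)+[p["cx"],p["cy"]]
def ray(p,uv,o=None):
    V=W2C(p,o);d=(np.atleast_2d(uv)-[p["cx"],p["cy"]])/cam(p);s=d.copy()
    for _ in range(30): s=d/(1+p["k1"]*(s**2).sum(1,keepdims=True))
    D=np.c_[s,np.ones(len(s))]@V[:3,:3]; C=-V[:3,:3].T@V[:3,3]; return C,D
def at_z(p,uv,z,o=None):
    C,D=ray(p,uv,o);return C+D*((z-C[2])/D[:,2])[:,None]
def tri(rays):
    A=np.zeros((3,3));b=np.zeros(3)
    for C,D in rays:
        d=D[0]/np.linalg.norm(D[0]);M=np.eye(3)-np.outer(d,d);A+=M;b+=M@C
    return np.linalg.solve(A,b)
def save(p,n): cv2.imwrite("pics/"+n,p["frame"][...,::-1])
E
python3 - <<'E'
from h import *
o=observe();print(o["eef_pos"],np.round(o["ee_rot"],3).tolist(),o["width"])
im={n:get_image(n) for n in("scene","top")}
a=np.hstack([im["scene"]["frame"],im["top"]["frame"]]);
for n in im: save(im[n],n+".png"); V=im[n]["view"];V=np.array(V);print(n,-V[:3,:3].T@V[:3,3],cam(im[n]),im[n]["k1"])
for n in im:
  for l in("round_key","square_key","micrometer","ratchet_top","anvil","tape_roll","label_roll","flask"):
    print(n,l,[(np.round(b["xy"]).tolist(),round(b["p"],2),np.round(at_z(im[n],b["xy"],10)[0]).tolist()) for b in boxes_of(l,im[n])])
E
```

```text
[173.09984718 625.86994821 230.42253684] [[-0.964, 0.266, -0.0], [0.266, 0.964, -0.002], [-0.0, -0.002, -1.0]] 1.0019839744981298
scene [ 974.87103696 -723.35577075  995.51711471] 511.30244760951985 -0.161656742766507
top [ 431.55700286   -6.3105253  1389.07106098] 455.111402798188 0.003230275119494681
scene round_key [([238.0, 316.0], 0.9, [581.0, -192.0, 10.0])]
scene square_key [([190.0, 281.0], 0.88, [427.0, -170.0, 10.0])]
scene micrometer [([336.0, 297.0], 0.95, [746.0, -23.0, 10.0]), ([316.0, 214.0], 0.74, [576.0, 196.0, 10.0]), ([234.0, 170.0], 0.74, [282.0, 228.0, 10.0])]
scene ratchet_top [([346.0, 264.0], 0.52, [724.0, 80.0, 10.0]), ([248.0, 125.0], 0.42, [185.0, 448.0, 10.0])]
scene anvil [([340.0, 300.0], 0.82, [761.0, -27.0, 10.0]), ([236.0, 168.0], 0.8, [280.0, 239.0, 10.0]), ([318.0, 211.0], 0.68, [573.0, 212.0, 10.0])]
scene tape_roll [([152.0, 345.0], 0.89, [465.0, -359.0, 10.0])]
scene label_roll [([297.0, 154.0], 0.82, [399.0, 402.0, 10.0])]
scene flask [([374.0, 155.0], 0.93, [607.0, 530.0, 10.0]), ([238.0, 309.0], 0.32, [572.0, -176.0, 10.0])]
top round_key [([338.0, 227.0], 0.85, [569.0, -176.0, 10.0]), ([221.0, 220.0], 0.16, [587.0, 183.0, 10.0])]
top square_key [([333.0, 275.0], 0.71, [422.0, -159.0, 10.0]), ([402.0, 259.0], 0.53, [473.0, -365.0, 10.0])]
top micrometer [([211.0, 314.0], 0.97, [303.0, 205.0, 10.0]), ([291.0, 165.0], 0.94, [759.0, -31.0, 10.0]), ([220.0, 218.0], 0.76, [592.0, 184.0, 10.0])]
top ratchet_top [([191.0, 304.0], 0.59, [332.0, 267.0, 10.0]), ([308.0, 142.0], 0.58, [833.0, -82.0, 10.0])]
top anvil [([290.0, 164.0], 0.81, [764.0, -29.0, 10.0]), ([224.0, 218.0], 0.59, [592.0, 173.0, 10.0]), ([212.0, 315.0], 0.55, [302.0, 203.0, 10.0]), ([422.0, 250.0], 0.34, [500.0, -426.0, 10.0])]
top tape_roll [([419.0, 251.0], 0.76, [498.0, -419.0, 10.0])]
top label_roll [([155.0, 273.0], 0.83, [423.0, 379.0, 10.0])]
top flask [([130.0, 199.0], 0.87, [650.0, 465.0, 10.0])]
```

View pics/scene.png

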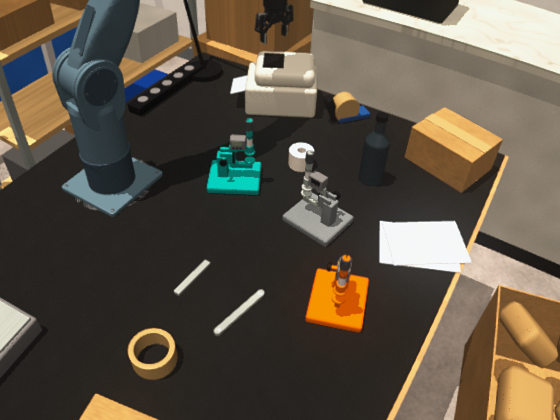

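View pics/top.png

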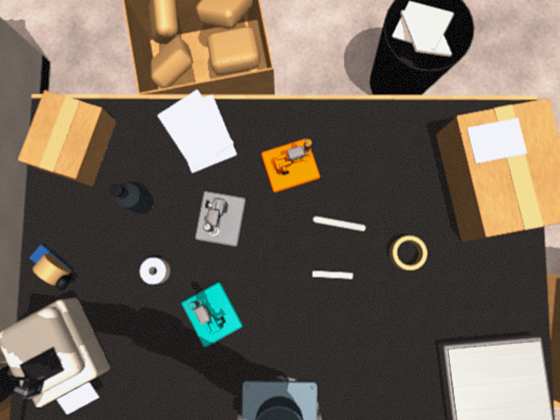

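```bash
python3 - <<'E'
from h import *
s=get_image("scene");t=get_image("top")
a=cv2.resize(s["frame"][140:250,270:370],None,fx=4,fy=4,interpolation=2)
b=cv2.resize(t["frame"][180:290,185:285],None,fx=4,fy=4,interpolation=2)
cv2.imwrite("pics/crop1.png",np.hstack([a,b])[...,::-1])
for n,p in(("s",s),("t",t)):
  for l in("round_key","micrometer","square_key"):
   for b in outline_of(l,p)[:3]:
    m=b["pixels"];ys,xs=np.nonzero(m)
    z=12 if "key" in l else 24
    if "key" in l:
      P=at_z(p,np.c_[xs,ys],z)[:,:2];r=cv2.minAreaRect(P.astype(np.float32));print(n,l,round(b["p"],2),np.round(P.mean(0),1),np.round(r[0],1),np.round(r[1],1),round(r[2],1))
    else: print(n,l,b["xy"],b["p"],len(xs),p["frame"][m].mean(0).round())
E
```

```text
s round_key 0.6 [ 577.5 -187.1] [ 577.5 -181.5] [159.3  24.3] 80.3
s micrometer [339.6, 301.1] 0.9 3344 [212. 115.   8.]
s micrometer [236.5, 169.1] 0.8 2543 [ 21. 134. 121.]
s micrometer [316.9, 212.7] 0.75 2892 [120. 119. 113.]
s square_key 0.61 [ 425.  -161.3] [ 426.2 -160. ] [123.4  21.8] 87.9
s square_key 0.34 [439.  410.2] [439.7 409. ] [25.6 66.2] 23.0
t round_key 0.53 [ 577.3 -180.8] [ 578.1 -178.1] [154.   17.5] 79.8
t micrometer [289.1, 165.1] 0.84 2063 [219. 139.  17.]
t micrometer [211.1, 313.8] 0.69 2325 [ 26. 183. 173.]
t micrometer [220.7, 218.3] 0.67 2091 [164. 160. 159.]
t square_key 0.74 [ 423.6 -157.9] [ 423.7 -156.4] [119.9  15.9] 87.4
```

View pics/crop1.png

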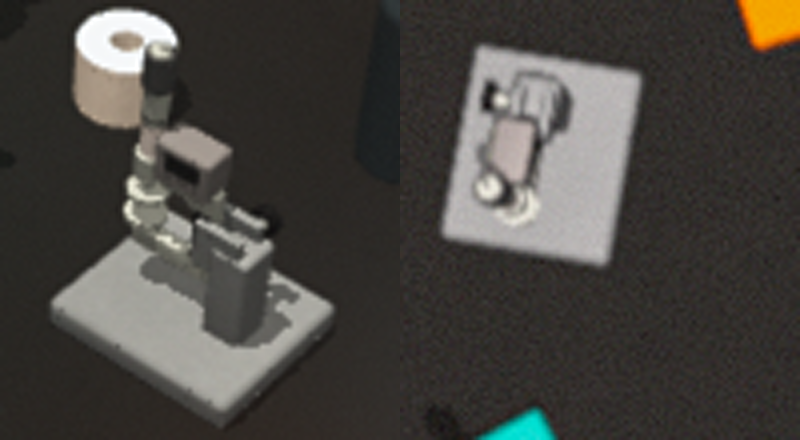

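The grey micrometer (scene 317,213; top 220,218) is the target, not the teal one (236,169 in scene) or the orange one (340,301). The round key is at scene 238,316 and the square one at 190,281. The crop confirms the grey stand with the ratchet top at about scene (309,152), top (207,227), open toward the robot.

```bash
cat > geo.py <<'E'
from h import *
s=get_image("scene");t=get_image("top")
r=tri([ray(s,[309.3,151.5]),ray(t,[207.3,226.8])]);print("ratchet tri",r.round(1), at_z(s,[309.3,151.5],214).round(1),at_z(t,[207.3,226.8],214).round(1))
c=np.array([[477,45],[640,70],[607,265],[443,238]],float);c=(c-[400,0])/4+[185,180]-.4
print("base",at_z(t,c,24).round(1).tolist())
# base fit from grey mask
from scipy.optimize import least_squares
b=[b for b in outline_of("micrometer",t) if abs(b["xy"][0]-220)<12][0]
q=cv2.minAreaRect(at_z(t,np.argwhere(b["pixels"])[:,::-1],24)[:,:2].astype(np.float32));print(q)
o=observe();R=np.array(o["ee_rot"]);print(o["joint_pos"])
E
python3 geo.py
```

```text
ratchet tri [544.2 187.2 219.7] [[540.1 193.  214. ]] [[545.8 188.9 214. ]]
base [[674.2, 233.8, 24.0], [655.8, 109.2, 24.0], [507.5, 131.5, 24.0], [526.7, 255.6, 24.0]]
((304.186279296875, 200.08944702148438), (151.6233367919922, 130.87306213378906), 29.320524215698242)
[-1.36717925  0.53639852 -0.00439223  1.53790033  0.00261034  1.06730577
 -0.07120426]
```

```bash
cat >> h.py <<'E'
from scipy.spatial.transform import Rotation as Ro
def to(P,yh=None,o=None):
    "shift units + turn units to TCP P with tool y heading yh deg (tool down)"
    o=o or observe();R=np.array(o["ee_rot"]);s=R.T@(np.array(P)-o["eef_pos"])/500
    w=np.zeros(3)
    if yh is not None:
        a=np.radians(yh);y=np.array([np.cos(a),np.sin(a),0]);z=np.array([0,0,-1.]);G=np.c_[np.cross(y,z),y,z]
        w=np.degrees(Ro.from_matrix(R.T@G).as_rotvec())/120
    print(np.round(s,4).tolist(),np.round(w,4).tolist())
E
python3 -c "
from h import *
to([173,626,340]);to([480,0,340],-10);to([567,-240,340],-10);to([567,-240,130],-10)
p=get_image('wrist');print(np.round(p['tool_from_camera'],2).tolist(),cam(p))"
```

```text
[0.0003, -0.0011, -0.2174] [0.0, 0.0, 0.0]
[-0.9252, -1.0441, -0.2174] [0.0, 0.0, 0.7045]
[-1.2209, -1.4604, -0.2174] [0.0, 0.0, 0.7045]
[-1.2208, -1.4604, 0.2026] [0.0, 0.0, 0.7045]
[[0.0, -0.95, -0.3, 77.65], [1.0, -0.0, 0.0, 0.32], [-0.0, -0.3, 0.95, -142.69], [0.0, 0.0, 0.0, 1.0]] 366.3094722729206
```

```bash
python3 -m handwheel '[[0,0,-0.125,0,0,0],[0,0,-0.2174,0,0,0],[-0.06,-0.07,-0.2174,0,0,0.09],[-0.15,-0.17,-0.2174,0,0,0.18],[-0.25,-0.27,-0.2174,0,0,0.27],[-0.34,-0.36,-0.2174,0,0,0.36],[-0.42,-0.45,-0.2174,0,0,0.45],[-0.5,-0.54,-0.2174,0,0,0.53],[-0.58,-0.63,-0.2174,0,0,0.61],[-0.66,-0.72,-0.2174,0,0,0.7045],[-0.74,-0.81,-0.2174,0,0,0.7045],[-0.82,-0.9,-0.2174,0,0,0.7045],[-0.87,-0.96,-0.2174,0,0,0.7045],[-0.87,-0.96,-0.2174,0,0,0.7045]]' 1 | tail -c 600; python3 -c "
from h import *
to([567,-240,230],-10)"
```

```text
time_s: 3.25
eef_pos: [465.4, 44.6, 340.3]
ee_rot: [[0.18, 0.984, 0.001], [0.984, -0.18, -0.001], [-0.001, 0.001, -1.0]]
force: [-0.0, 0.1, -0.3]
width: 1.0
gripper_force: 0.0
[-0.5233, 0.3019, 0.2213] [0.0005, 0.0002, -0.003]
```

```bash
python3 -m handwheel '[[-0.11,0.06,0.04,0,0,0],[-0.22,0.12,0.08,0,0,0],[-0.33,0.19,0.13,0,0,0],[-0.43,0.25,0.18,0,0,0],[-0.5233,0.3019,0.2213,0,0,0],[-0.5233,0.3019,0.2213,0,0,0],[-0.5233,0.3019,0.2213,0,0,0]]' | head -2; python3 - <<'E'
from h import *
o=observe();p=get_image("wrist");save(p,"w1.png")
for b in outline_of("round_key",p)[:2]:
  m=b["pixels"].astype(np.uint8);P=at_z(p,np.argwhere(m)[:,::-1],10,o)[:,:2].astype(np.float32)
  print(b["p"],b["xy"],cv2.minAreaRect(P),P[P[:,1].argmin()],P[P[:,1].argmax()])
E
```

```text
time_s: 4.12
eef_pos: [567.9, -235.1, 228.8]
0.56 [286.0, 100.7] ((577.3284912109375, -175.87603759765625), (159.20382690429688, 17.224027633666992), 80.41050720214844) [ 566.51965 -254.7799 ] [590.29926 -97.33747]
```

View pics/w1.png

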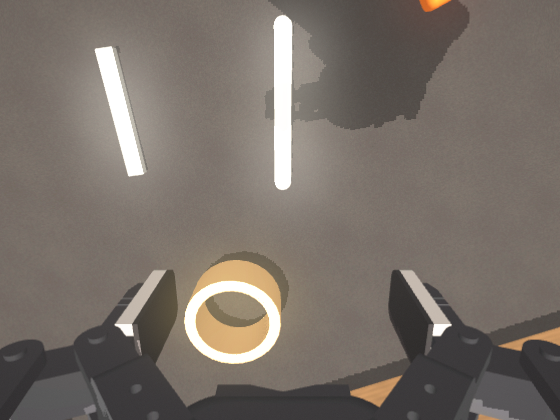

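The bright long bar with rounded ends (col 283, rows 15–190) is the round key. The square-ended one is at the left (120,110), with the tape roll at (235,320).

```bash
python3 -c "
from h import *
to([566.8,-238,4],-9.6)"
```

```text
[-0.0098, -0.0019, 0.4514] [0.0002, -0.0008, -0.0021]
```

```bash
python3 -m handwheel '[[-0.005,-0.001,0.11,0,0,0],[-0.0098,-0.0019,0.22,0,0,0],[-0.0098,-0.0019,0.32,0,0,-0.002],[-0.0098,-0.0019,0.39,0,0,-0.002],[-0.0098,-0.0019,0.43,0,0,-0.002],[-0.0098,-0.0019,0.4514,0,0,-0.002],[-0.0098,-0.0019,0.4514,0,0,-0.002],[-0.0098,-0.0019,0.4514,0,0,-0.002]]'; python3 -m handwheel '[[0,0,0,0,0,0],[0,0,0,0,0,0],[0,0,0,0,0,0],[0,0,0,0,0,0],[0,0,0,0,0,0],[0,0,0,0,0,0],[0,0,0,0,0,0],[0,0,0,0,0,0]]' -1
```

```text
time_s: 5.22
eef_pos: [567.0, -241.0, 5.0]
ee_rot: [[0.169, 0.986, 0.002], [0.986, -0.169, -0.001], [-0.0, 0.002, -1.0]]
force: [-0.2, 0.2, 0.2]
width: 1.0
gripper_force: 0.0
time_s: 6.22
eef_pos: [566.2, -240.8, 4.0]
ee_rot: [[0.17, 0.986, 0.0], [0.986, -0.17, -0.0], [0.0, 0.0, -1.0]]
force: [-1.3, -0.0, 4.7]
width: 0.161
gripper_force: 59.1
```

```bash
python3 -m handwheel '[[0,0,-0.02,0,0,0],[0,0,-0.06,0,0,0],[0,0,-0.14,0,0,0],[0,0,-0.22,0,0,0],[0,0,-0.3,0,0,0],[0,0,-0.3,0,0,0],[0,0,-0.3,0,0,0]]'; python3 - <<'E'
from h import *
o=observe();p=get_image("wrist");save(p,"w2.png")
T=W2C(p,o)
for b in outline_of("round_key",p)[:2]:
  m=b["pixels"];ys,xs=np.nonzero(m);print(b["p"],b["xy"],xs.min(),xs.max(),ys.min(),ys.max())
  for z in (0,-6,-12): # tool z of face
    P=at_z(p,np.c_[xs,ys],o["eef_pos"][2]-z,o)
    L=(P-o["eef_pos"])@np.array(o["ee_rot"]);print(z,L.max(0).round(1),cv2.minAreaRect(L[:,:2].astype(np.float32)))
E
```

```text
time_s: 7.1
eef_pos: [565.7, -240.2, 153.7]
ee_rot: [[0.169, 0.986, -0.0], [0.986, -0.169, 0.001], [0.0, -0.0, -1.0]]
force: [-0.6, 0.9, -1.5]
width: 0.16
gripper_force: 58.8
0.85 [285.7, 141.7] 259 307 0 313
0 [1.065e+02 8.400e+00 1.000e-01] ((43.60823059082031, -0.4283428192138672), (125.79126739501953, 17.560956954956055), 0.06728031486272812)
-6 [105.3   8.   -5.9] ((45.02450180053711, -0.44027042388916016), (120.5032958984375, 16.822734832763672), 0.06727936863899231)
-12 [104.    7.6 -11.9] ((46.440765380859375, -0.45219898223876953), (115.2153091430664, 16.084508895874023), 0.06727830320596695)
```

View pics/w2.png

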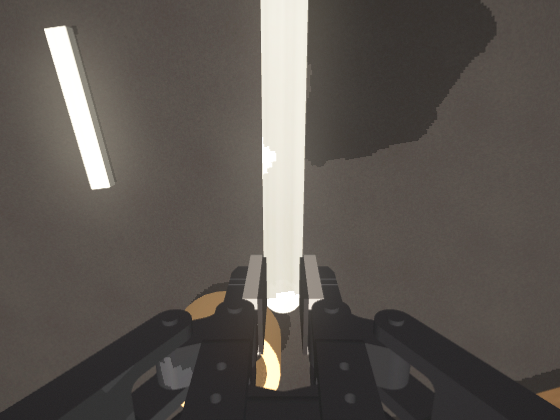

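The key is held square in the fingers, running up the picture at cols 261–307, with its near end at (283,305).

```bash
python3 - <<'E'
from h import *
o=observe();p=get_image("wrist");g=p["frame"].astype(int).sum(2)/3
TC=np.array(p["tool_from_camera"]);f=cam(p)
def slope(uv):
    d=(np.array(uv)-[p["cx"],p["cy"]])/f;s=d.copy()
    for _ in range(30): s=d/(1+p["k1"]*(s**2).sum())
    return s
X=[]
for v in range(4,250,6):
    row=cv2.GaussianBlur(g[v-2:v+3].mean(0)[None].astype(np.float32),(3,1),0)[0]
    d=np.diff(row);l=245+d[245:280].argmax();r=290+d[290:325].argmin()
    def sub(i,s):
        w=np.clip(s*d[i-2:i+3],0,None);return (w*np.arange(i-2,i+3)).sum()/w.sum()+.5
    a,b=slope([sub(l,1),v]),slope([sub(r,-1),v])
    Z=16/abs(b[0]-a[0]);m=(a+b)/2
    X.append((TC@np.array([m[0]*Z,m[1]*Z,Z,1]))[:3])
X=np.array(X);print(X[::5].round(1))
k=np.ones(len(X),bool)
for _ in range(5):
    c=np.polyfit(X[k,0],X[k,2],1);e=X[:,2]-np.polyval(c,X[:,0]);k=abs(e)<2*np.std(e[k])+.1
print(c,np.degrees(np.arctan(c[0])),np.polyfit(X[k,0],X[k,1],1),k.sum(),np.std(e[k]))
E
```

```text
[[ 1.042e+02 -1.000e-01 -5.300e+00]
 [ 9.510e+01 -1.000e-01 -4.600e+00]
 [ 8.540e+01 -2.000e-01 -5.900e+00]
 [ 7.530e+01 -2.000e-01 -5.600e+00]
 [ 6.470e+01 -3.000e-01 -5.100e+00]
 [ 5.390e+01 -4.000e-01 -6.800e+00]
 [ 4.210e+01 -4.000e-01 -5.700e+00]
 [ 2.980e+01 -5.000e-01 -5.600e+00]
 [ 1.730e+01 -5.000e-01 -6.500e+00]]
[ 0.01505284 -6.66936342] 0.8623987995085591 [ 0.00533201 -0.63588599] 41 0.4351142660071749
```

Regrasping at the +y end keeps the wrist camera away from the micrometer head, so I'll put the key back down and do that.

```bash
python3 -m handwheel '[[0,0,0.1,0,0,0],[0,0,0.2,0,0,0],[0,0,0.26,0,0,0],[0,0,0.29,0,0,0],[0,0,0.298,0,0,0],[0,0,0.3,0,0,0],[0,0,0.3,0,0,0]]' | grep -E "eef_pos|force"; python3 -m handwheel '[[0,0,0,0,0,0],[0,0,0,0,0,0],[0,0,0,0,0,0],[0,0,-0.03,0,0,0],[0,0,-0.08,0,0,0],[0.1,0,-0.08,0,0,0],[0.2,0,-0.08,0,0,0],[0.257,0,-0.08,0,0,0],[0.257,0,-0.08,0,0,0],[0.257,0,-0.08,0,0,0]]' 1 | grep -E "eef_pos|force"; python3 - <<'E'
from h import *
o=observe();p=get_image("top")
for b in outline_of("round_key",p)[:1]:
  P=at_z(p,np.argwhere(b["pixels"])[:,::-1],10)[:,:2].astype(np.float32);print(b["p"],cv2.minAreaRect(P))
p=get_image("wrist");save(p,"w3.png")
for b in outline_of("round_key",p)[:1]:
  ys,xs=np.nonzero(b["pixels"]);print(xs.min(),xs.max(),ys.min(),ys.max());L=(at_z(p,np.c_[xs,ys],9,o)-o["eef_pos"])@np.array(o["ee_rot"]);print(L.min(0),L.max(0))
E
```

```text
eef_pos: [566.9, -241.0, 4.7]
force: [0.3, 0.0, -0.8]
gripper_force: 58.9
eef_pos: [587.9, -115.4, 44.4]
force: [-0.7, -0.5, 0.9]
gripper_force: 0.0
0.46 ((570.9301147460938, -222.573486328125), (64.50785064697266, 12.066426277160645), 80.92324829101562)
269 299 204 390
[-97.32668566  -7.57034201  35.39950718] [21.0237254   8.51625515 35.53088976]
```

```bash
python3 -m handwheel '[[0,0,0.05,0,0,0],[0,0,0.075,0,0,0],[0,0,0.08,0,0,0],[0,0,0.08,0,0,0],[0,0,0.08,0,0,0]]' | grep -E "eef_pos|force"; python3 -m handwheel '[[0,0,0,0,0,0],[0,0,0,0,0,0],[0,0,0,0,0,0],[0,0,0,0,0,0],[0,0,0,0,0,0],[0,0,0,0,0,0],[0,0,0,0,0,0]]' -1 | grep -E "eef_pos|force|width"; python3 -m handwheel '[[0,0,-0.02,0,0,0],[0,0,-0.08,0,0,0],[0,0,-0.2,0,0,0],[0,0,-0.32,0,0,0],[0,0,-0.44,0,0,0],[0,0,-0.56,0,0,0],[0,0,-0.6,0,0,0],[0,0,-0.6,0,0,0]]' | grep -E "eef_pos|force|width"
python3 -c "
from h import *
a=np.radians(81.5);yv=np.array([np.cos(a),np.sin(a)]);xv=np.array([yv[1],-yv[0]])
O=np.array([546,189.]);T=O+yv*61;print(T)
to([*(T-xv*60),304],-8.5)
print(observe()['joint_pos'])"
```

```text
eef_pos: [588.3, -114.2, 4.3]
force: [0.3, -0.5, 0.2]
gripper_force: 0.0
eef_pos: [588.1, -114.0, 3.9]
force: [-0.7, 0.7, 5.3]
width: 0.163
gripper_force: 59.1
eef_pos: [588.2, -114.2, 305.1]
force: [0.2, -0.6, -2.0]
width: 0.161
gripper_force: 58.9
[555.01637408 249.32996767]
[0.7025, -0.3088, 0.0018] [0.0013, -0.0003, -0.0106]
[-0.42622303  0.45877089  0.76261886  1.63030653 -0.33745464  1.18621025
  0.2416947 ]
```

```bash
python3 -m handwheel '[[0.07,-0.03,0,0,0,0],[0.17,-0.075,0,0,0,0],[0.27,-0.12,0,0,0,-0.01],[0.37,-0.163,0,0,0,-0.01],[0.47,-0.2,0,0,0,-0.01],[0.56,-0.25,0,0,0,-0.01],[0.65,-0.285,0,0,0,-0.01],[0.7025,-0.3088,0,0,0,-0.01],[0.7025,-0.3088,0,0,0,-0.01],[0.7025,-0.3088,0,0,0,-0.01]]' | grep -E "time|eef_pos|force|width"
python3 - <<'E'
from h import *
o=observe();print(o["joint_pos"].round(2) if hasattr(o["joint_pos"],"round") else o["joint_pos"])
p=get_image("wrist");save(p,"w4.png")
for n in("ratchet_top","spindle_face","anvil","thimble","micrometer"): print(n,[(b["xy"],b["p"]) for b in boxes_of(n,p)][:2])
a=np.radians(81.5);M=np.eye(4);M[:3,1]=[np.cos(a),np.sin(a),0];M[:3,0]=[np.sin(a),-np.cos(a),0];M[:3,3]=[546,189,0]
for q in([0,0,214],[0,0,80],[-15,0,80],[-30,65,24],[-30,-65,24],[120,65,24],[120,-65,24]): print(q,proj(p,(M@[*q,1])[:3],o).round(1))
E
```

```text
time_s: 13.32
eef_pos: [494.8, 257.0, 302.4]
force: [-0.1, -0.8, -2.1]
width: 0.163
gripper_force: 58.9
[-1.09  0.36  0.69  1.73 -0.25  1.14 -0.48]
ratchet_top [([361.6, 277.3], 0.78), ([85.0, 273.8], 0.73)]
spindle_face [([335.7, 222.8], 0.83), ([141.3, 219.1], 0.67)]
anvil [([131.7, 223.6], 0.95), ([368.8, 207.7], 0.79)]
thimble [([357.0, 269.7], 0.6), ([92.7, 269.0], 0.55)]
micrometer [([134.6, 224.3], 0.92), ([369.4, 209.7], 0.85)]
[0, 0, 214] [[368.5 289. ]]
[0, 0, 80] [[340.2 222.8]]
[-15, 0, 80] [[326.1 222.8]]
[-30, 65, 24] [[309.5 153. ]]
[-30, -65, 24] [[307.5 255.5]]
[120, 65, 24] [[439.6 152.7]]
[120, -65, 24] [[426.4 255.3]]
```

View pics/w4.png

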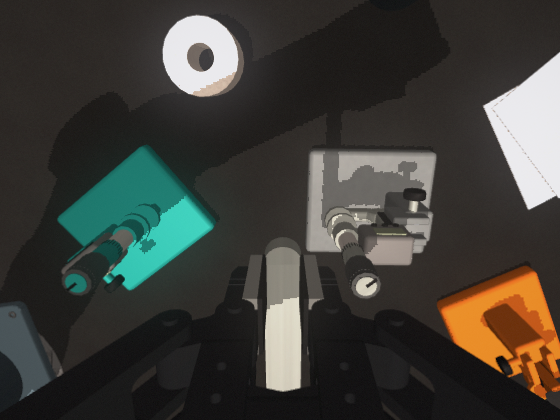

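Ratchet top is at (366,286). The grey base has corners at about (309,148), (436,150) and (307,252), and the teal one is on the left.

```bash
python3 - <<'E'
from h import *
from scipy.optimize import least_squares
o=observe();p=get_image("wrist");g=cv2.GaussianBlur(p["frame"],(3,3),0).astype(int)
ps=[observe()["eef_pos"]]
def M(v):
    a=v[2];T=np.eye(4);T[:2,0]=[np.cos(a),np.sin(a)];T[:2,1]=[-np.sin(a),np.cos(a)];T[:2,3]=v[:2];return T
Q=np.array([[0,0,214],[-30,65,24],[120,65,24],[-30,-65,24]],float);U=np.array([[366,286],[309.,148],[436,150],[307,252]])
def f(v,sel=slice(None)): return ((proj(p,(np.c_[Q,np.ones(len(Q))]@M(v).T)[:,:3],o)-U)[sel]*np.array([[2],[1],[1],[1]])[sel]).ravel()
s=least_squares(f,[546,189,np.radians(-8.5)]);print(s.x[:2],np.degrees(s.x[2]),s.fun.reshape(-1,2).round(1))
print("ratchet only",at_z(p,U[:1],214,o))
# line edges of the base: top edge rows at several cols; left edge cols at several rows
gg=g.sum(2)
print([(c,int(np.diff(gg[138:165,c]).argmax()+138)) for c in range(320,430,15)])
print([(r,int(np.diff(gg[r,295:325]).argmax()+295)) for r in range(158,245,12)])
print([(r,int(np.diff(gg[r,425:450]).argmin()+425)) for r in range(158,190,6)])
E
```

```text
[545.50515393 192.39252692] -8.437675799998715 [[ 0.1 -1.8]
 [-1.2  3.1]
 [ 1.6  0.6]
 [-1.   1.7]]
ratchet only [[545.39850068 191.69312509 214.        ]]
[(320, 151), (335, 150), (350, 151), (365, 152), (380, 152), (395, 152), (410, 152), (425, 152)]
[(158, 308), (170, 307), (182, 307), (194, 306), (206, 306), (218, 305), (230, 305), (242, 305)]
[(158, 434), (164, 433), (170, 432), (176, 431), (182, 431), (188, 430)]
```

```bash
python3 -c "
from h import *
to([495,260.1,87],-8.4)"
```

```text
[0.0045, -0.0015, 0.4333] [0.0, -0.0, -0.0018]
```

```bash
python3 -m handwheel '[[0,0,0.08,0,0,0],[0.0045,-0.0015,0.19,0,0,0],[0.0045,-0.0015,0.29,0,0,0],[0.0045,-0.0015,0.37,0,0,0],[0.0045,-0.0015,0.42,0,0,0],[0.0045,-0.0015,0.4333,0,0,0],[0.0045,-0.0015,0.4333,0,0,0],[0.0045,-0.0015,0.4333,0,0,0]]' | grep -E "time|eef_pos|force|width"
python3 - <<'E'
from h import *
P=[]
for _ in range(4):
  p=get_image("wrist");o=observe();P.append(o["eef_pos"])
P=np.array(P);print(P.mean(0),P.std(0));o["eef_pos"]=P.mean(0);save(p,"w5.png")
for n in("ratchet_top","spindle_face","anvil"): print(n,[(b["xy"],b["p"]) for b in boxes_of(n,p)][:3])
a=np.radians(81.6);M=np.eye(4);M[:3,1]=[np.cos(a),np.sin(a),0];M[:3,0]=[np.sin(a),-np.cos(a),0];M[:3,3]=[545.5,191,0]
for q in([0,0,214],[0,0,80],[0,15,80],[-15,0,80],[-15,0,97],[0,15,97],[-30,65,24],[-30,-65,24],[120,65,24]): print(q,proj(p,(M@[*q,1])[:3],o).round(1))
E
```

```text
time_s: 14.68
eef_pos: [495.7, 261.2, 88.3]
force: [-0.6, 0.1, -1.8]
width: 0.157
gripper_force: 58.9
[495.38167131 261.1018321   87.98339665] [0.18076089 0.04570951 0.18648645]
ratchet_top []
spindle_face [([420.7, 386.4], 0.55)]
anvil [([44.9, 307.5], 0.67), ([467.8, 277.0], 0.61)]
[0, 0, 214] [[ 678.5 1035.2]]
[0, 0, 80] [[402.1 376.6]]
[0, 15, 80] [[404.9 351.8]]
[-15, 0, 80] [[372.4 376.6]]
[-15, 0, 97] [[381.1 404.3]]
[0, 15, 97] [[417.1 377.8]]
[-30, 65, 24] [[332.9 218.3]]
[-30, -65, 24] [[325.9 392.1]]
[120, 65, 24] [[583.8 217.6]]
```

View pics/w5.png

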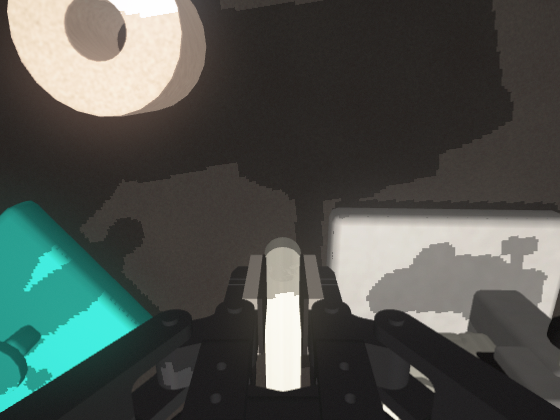

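```bash
python3 -c "
from h import *
o=observe();o['eef_pos']=np.array([495.38,261.1,88])
to([555,253.7,86.7],-8.4,o)"
```

```text
[0.0031, 0.1201, 0.0026] [0.0002, -0.0002, -0.0013]
```

```bash
python3 -m handwheel '[[0.0005,0.02,0.0026,0,0,0],[0.001,0.045,0.0026,0,0,0],[0.0015,0.06,0.0026,0,0,0],[0.0015,0.07,0.0026,0,0,0],[0.0015,0.07,0.0026,0,0,0]]' | grep -E "time|eef_pos|force|width"
python3 -m handwheel '[[0.0003,0.01,0,0,0,0],[0.0006,0.02,0,0,0,0],[0.001,0.03,0,0,0,0],[0.0012,0.04,0,0,0,0],[0.0015,0.048,0,0,0,0],[0.0016,0.05,0,0,0,0],[0.0016,0.05,0,0,0,0],[0.0016,0.05,0,0,0,0]]' | grep -E "time|eef_pos|force|width"
```

```text
time_s: 15.65
eef_pos: [529.8, 256.0, 85.6]
force: [0.0, -0.3, -1.4]
width: 0.159
gripper_force: 58.9
time_s: 16.65
eef_pos: [554.1, 253.4, 85.7]
force: [0.2, -0.2, -2.3]
width: 0.163
gripper_force: 58.9
```

```bash
cat > look.py <<'E'
from h import *
import sys
s=get_image("scene");t=get_image("top")
a=cv2.resize(s["frame"][140:250,265:365],None,fx=4,fy=4,interpolation=2)
b=cv2.resize(t["frame"][180:290,180:280],None,fx=4,fy=4,interpolation=2)
cv2.imwrite("pics/"+sys.argv[1],np.hstack([a,b])[...,::-1])
E
python3 look.py c2.png; python3 - <<'E'
from h import *
for n in("scene","top"):
  p=get_image(n)
  for b in outline_of("round_key",p)[:2]:
    ys,xs=np.nonzero(b["pixels"]);P=at_z(p,np.c_[xs,ys],91);print(n,b["p"],b["xy"],P[P[:,1].argmin()],P[P[:,1].argmax()])
a=np.radians(81.6);y=np.array([np.cos(a),np.sin(a),0]);e=np.array([545.5,190.5,91])-80*y;s=get_image("scene");t=get_image("top");print("expected -y end",e,proj(s,e),proj(t,e))
E
```

```text
scene 0.6 [296.5, 157.0] [480.4060889  238.74468538  91.        ] [429.43994651 363.74181171  91.        ]
scene 0.57 [295.4, 199.0] [535.80421095 100.75845222  91.        ] [552.03443598 187.85746533  91.        ]
top 0.51 [228.5, 233.7] [529.18778876 111.84451569  91.        ] [551.0989887  241.69519921  91.        ]
expected -y end [533.81335772 111.35821336  91.        ] [[288.42586217 205.27769521]] [[241.19826787 235.39032076]]
```

View pics/c2.png

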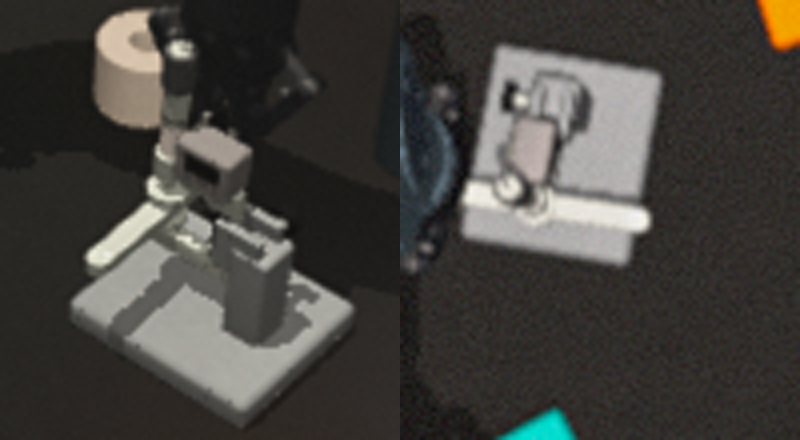

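```bash
python3 -m handwheel '[[0.002,0,0,0,0,0],[0.004,0,0,0,0,0],[0.004,0,0.001,0,0,0],[0.004,0,0.001,0,0,0]]' | grep -E "eef_pos|force:"
for i in 1 2; do python3 -m handwheel '[[0,0,0.001,0,0,0],[0,0,0.001,0,0,0]]' | grep -E "eef_pos|force:"; done
```

```text
eef_pos: [554.6, 255.2, 85.1]
force: [-0.1, -0.2, -2.5]
gripper_force: 58.9
eef_pos: [554.7, 255.2, 84.7]
force: [-1.1, -0.3, -1.1]
gripper_force: 59.0
eef_pos: [554.7, 255.3, 84.3]
force: [-0.5, -0.4, -0.9]
gripper_force: 59.1
```

```bash

for i in 1 2 ; do python3 -m handwheel '[[0,0,0.001,0,0,0],[0,0,0.001,0,0,0]]' | grep -E "eef_pos|force:"; done
```

```text
eef_pos: [554.7, 255.4, 83.8]
force: [-0.7, 0.9, 0.5]
gripper_force: 59.3
eef_pos: [554.7, 255.4, 83.4]
force: [-1.0, 1.5, 2.8]
gripper_force: 59.5
```

```bash
python3 -m handwheel '[[0,0,0,0,0,0],[0,0,0,0,0,0],[0,0,0,0,0,0],[0,0,0,0,0,0],[0,0,0,0,0,0]]' 0 | grep -E "time|eef_pos|force|width"
python3 -m handwheel '[[0.01,0,-0.02,0,0,0],[0.03,0,-0.08,0,0,0],[0.06,0,-0.18,0,0,0],[0.1,0,-0.3,0,0,0],[0.14,0,-0.4,0,0,0],[0.14,0,-0.44,0,0,0],[0.14,0,-0.44,0,0,0],[0.14,0,-0.44,0,0,0]]' | grep -E "time|eef_pos|force|width"
python3 look.py c3.png; python3 - <<'E'
from h import *
o=observe();p=get_image("wrist");save(p,"w6.png")
for n in("ratchet_top","micrometer"): print(n,[(b["xy"],b["p"]) for b in boxes_of(n,p)][:3])
E
```

```text
time_s: 19.18
eef_pos: [554.6, 255.2, 83.2]
force: [0.5, -0.2, -0.6]
width: 0.499
gripper_force: 0.0
time_s: 20.18
eef_pos: [564.4, 324.1, 302.1]
force: [-0.7, 0.4, -0.3]
width: 0.501
gripper_force: 0.0
ratchet_top [([27.5, 358.9], 0.82), ([282.9, 364.0], 0.76)]
micrometer [([306.0, 268.6], 0.9), ([424.6, 398.9], 0.71), ([88.6, 282.7], 0.7)]
```

View pics/c3.png

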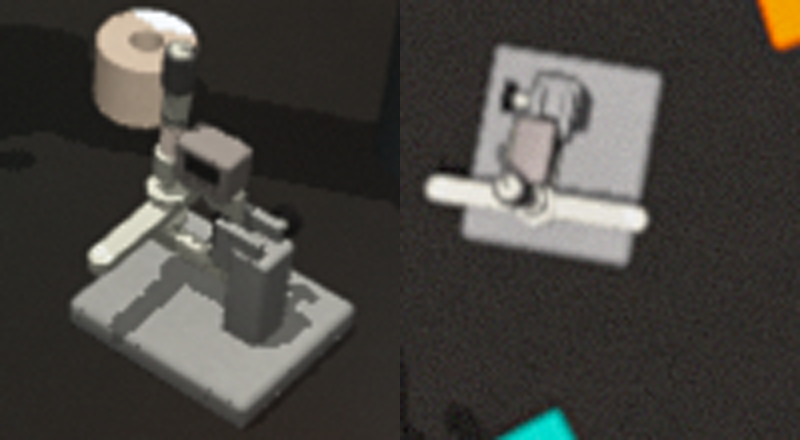

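View pics/w6.png

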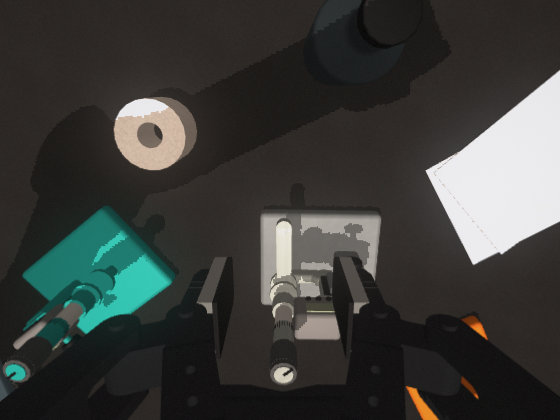

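The key lies on the anvil, centred under the spindle, with ends at top-crop (426,187) and (648,218). In the wrist picture the ratchet top is at (283,374).

```bash
python3 - <<'E'
from h import *
t=get_image("top");o=observe();p=get_image("wrist")
e=at_z(t,[[186.1,226.4],[241.6,234.1]],91);print(e,e.mean(0),np.linalg.norm(e[1]-e[0]))
print("ratchet top-cam",at_z(t,[206.9,226.4],214),"wrist",at_z(p,[283,374],214,o),o["eef_pos"])
V=np.array(t["view"]);print(t["cx"],t["cy"])
print(o["joint_pos"])
E
```

```text
[[558.36624879 270.4553316   91.        ]
 [537.52968594 110.27166118  91.        ]] [547.94796736 190.36349639  91.        ] 161.53318736987958
ratchet top-cam [[546.80133424 189.95495071 214.        ]] wrist [[544.74589913 191.76317006 214.        ]] [564.82954331 324.2160024  302.48270727]
274.3956428459558 223.0017883358955
[-1.01668662  0.5432448   0.65058508  1.48133293 -0.33800479  1.2321842
 -0.47229096]
```

```bash
python3 -c "
from h import *
to([546,190.5,290],81.6)"
```

```text
[-0.2702, 0.0025, 0.0255] [-0.0004, 0.0, -0.7514]
```

```bash
python3 -m handwheel '[[-0.03,0,0,0,0,-0.08],[-0.07,0,0.01,0,0,-0.16],[-0.12,0,0.02,0,0,-0.24],[-0.17,0,0.0255,0,0,-0.32],[-0.22,0,0.0255,0,0,-0.4],[-0.26,0.0025,0.0255,0,0,-0.48],[-0.2702,0.0025,0.0255,0,0,-0.56],[-0.2702,0.0025,0.0255,0,0,-0.64],[-0.2702,0.0025,0.0255,0,0,-0.72],[-0.2702,0.0025,0.0255,0,0,-0.7514]]' | grep -E "time|eef_pos|ee_rot"; python3 -m handwheel '[[0,0,0,0,0,-0.08],[0,0,0,0,0,-0.16],[0,0,0,0,0,-0.24],[0,0,0,0,0,-0.32],[0,0,0,0,0,-0.4],[0,0,0,0,0,-0.48],[0,0,0,0,0,-0.56],[0,0,0,0,0,-0.62],[0,0,0,0,0,-0.62],[0,0,0,0,0,-0.62]]' | grep -E "time|eef_pos|ee_rot"; python3 - <<'E'
from h import *
P=[]
for _ in range(3):
  p=get_image("wrist");o=observe();P.append(o["eef_pos"])
o["eef_pos"]=np.mean(P,0);save(p,"w7.png");print(o["eef_pos"],o["joint_pos"])
for b in boxes_of("ratchet_top",p)[:3]: print(b["xy"],b["p"])
for q in ([546,190,214],[0,0,0]): print(proj(p,q,o))
g=cv2.cvtColor(p["frame"],cv2.COLOR_RGB2GRAY);c=proj(p,[546,190.5,214],o)[0].astype(int);print(c)
print(cv2.HoughCircles(cv2.GaussianBlur(g,(3,3),0),cv2.HOUGH_GRADIENT,1.5,20,param1=80,param2=15,minRadius=12,maxRadius=45))
E
```

```text
time_s: 21.78
eef_pos: [546.2, 190.4, 290.4]
ee_rot: [[-0.99, 0.143, -0.0], [0.143, 0.99, -0.0], [0.0, -0.0, -1.0]]
time_s: 23.02
eef_pos: [546.2, 190.6, 290.4]
ee_rot: [[-0.409, -0.913, -0.0], [-0.913, 0.409, -0.0], [0.0, -0.0, -1.0]]
[546.17506271 190.6765527  290.40788719] [-0.49085562  0.35510517  0.10019243  1.67306954 -0.03861469  1.11535289
  2.34185237]
[282.6, 210.5] 0.95
[[281.57728053 213.75938484]]
[[ 778.50904767 -309.73740598]]
[281 214]
[[[227.25     179.25      42.449997]
  [437.25     257.25      38.699997]
  [257.25     207.75      44.1     ]
  [258.75     132.75      44.1     ]
  [221.25     149.25      39.15    ]
  [249.75     183.75      37.5     ]
  [252.75     227.25      44.1     ]
  [455.25      98.25      44.1     ]
  [153.75     218.25      44.1     ]
  [539.25     116.25      44.1     ]
  [525.75      57.75      31.95    ]
  [519.75     107.25      30.599998]
  [180.75     231.75      44.1     ]
  [473.25      75.75      44.1     ]
  [500.25     117.75      19.05    ]
  [440.25     354.75      40.800003]
  [233.25     219.75      44.1     ]
  [ 53.25      
[... 3245 characters left out ...]
41.75     234.75      24.150002]
  [438.75      80.25      20.25    ]
  [239.25     341.25      25.5     ]
  [ 44.25     342.75      18.6     ]
  [ 29.25     383.25      34.8     ]
  [179.25     149.25      29.25    ]
  [348.75     287.25      16.95    ]
  [206.25     227.25      15.75    ]
  [375.75     261.75      21.9     ]
  [111.75     228.75      15.9     ]
  [230.25     359.25      24.150002]
  [411.75     300.75      22.8     ]
  [ 77.25     378.75      22.5     ]
  [ 15.75     102.75      19.05    ]
  [188.25     284.25      13.95    ]
  [486.75     308.25      24.900002]
  [560.25     123.75      16.65    ]
  [458.25     257.25      15.15    ]
  [239.25     120.75      13.2     ]]]
```

View pics/w7.png

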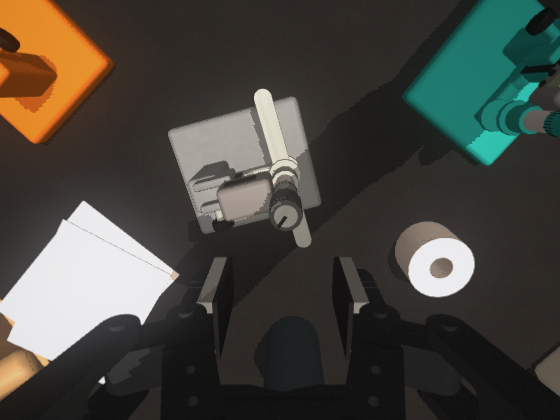

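The ratchet top disc is at about (286,215) in this picture, between the fingers' line and clear of everything. The key lies under it.

```bash
python3 - <<'E'
from h import *
o=observe();p=get_image("wrist");print(at_z(p,[286,215.5],214,o),o["eef_pos"])
g=cv2.cvtColor(p["frame"],cv2.COLOR_RGB2GRAY)
for v in range(194,238,4): print(v,g[v,264:310:2].tolist())
E
```

```text
[[543.89780009 192.29475013 214.        ]] [546.15394775 190.75244721 290.44024355]
194 [162, 163, 100, 90, 65, 50, 52, 53, 53, 53, 54, 47, 47, 47, 47, 46, 46, 130, 105, 105, 104, 105, 104]
198 [159, 108, 103, 84, 52, 52, 51, 52, 72, 56, 58, 49, 48, 45, 61, 44, 43, 44, 80, 103, 104, 104, 104]
202 [156, 103, 103, 54, 52, 75, 55, 101, 98, 68, 67, 67, 69, 69, 66, 61, 43, 52, 44, 104, 105, 105, 106]
206 [101, 100, 101, 53, 76, 99, 75, 69, 104, 136, 134, 132, 130, 127, 85, 66, 67, 58, 49, 98, 105, 99, 96]
210 [95, 91, 89, 62, 99, 72, 131, 137, 137, 133, 133, 131, 132, 135, 135, 135, 73, 65, 65, 65, 45, 38, 37]
214 [106, 106, 88, 67, 67, 116, 136, 135, 131, 133, 133, 132, 135, 136, 135, 134, 133, 67, 64, 60, 94, 37, 35]
218 [88, 90, 61, 63, 67, 118, 133, 131, 132, 72, 39, 76, 134, 133, 133, 133, 130, 65, 65, 131, 136, 45, 37]
222 [38, 42, 39, 40, 65, 63, 129, 133, 39, 35, 129, 134, 135, 133, 130, 131, 69, 63, 111, 138, 135, 103, 34]
226 [39, 38, 38, 39, 37, 49, 50, 37, 41, 118, 134, 133, 134, 101, 69, 64, 62, 130, 139, 138, 137, 135, 46]
230 [38, 38, 38, 38, 39, 38, 38, 38, 39, 55, 63, 63, 49, 44, 81, 137, 137, 136, 138, 138, 138, 136, 133]
234 [38, 36, 36, 38, 35, 39, 37, 36, 38, 35, 37, 36, 35, 36, 34, 134, 138, 137, 137, 141, 138, 135, 133]
```

```bash
python3 -c "
from h import *
to([544.3,192,194])"
```

```text
[-0.0007, 0.0044, 0.1929] [0.0, 0.0, 0.0]
```

```bash
python3 -m handwheel '[[-0.0007,0.0044,0.03,0,0,-0.05],[-0.0007,0.0044,0.09,0,0,-0.1],[-0.0007,0.0044,0.15,0,0,-0.1],[-0.0007,0.0044,0.185,0,0,-0.1],[-0.0007,0.0044,0.1929,0,0,-0.1],[-0.0007,0.0044,0.1929,0,0,-0.1],[-0.0007,0.0044,0.1929,0,0,-0.1]]' | grep -E "time|eef_pos|force"; python3 -m handwheel '[[0,0,0,0,0,0],[0,0,0,0,0,0],[0,0,0,0,0,0],[0,0,0,0,0,0]]' -1 | grep -E "time|eef_pos|force|width"; python3 -c "
from h import *
for i in range(3):
  get_image('wrist');o=observe();R=np.array(o['ee_rot']);print(np.round(R.T@np.array(o['force']),2),np.round(o['wrist_torque'],3),o['width'],o['joint_pos'][[2,6]] if hasattr(o['joint_pos'],'shape') else o['joint_pos'])"
```

```text
time_s: 24.15
eef_pos: [545.0, 192.2, 195.1]
force: [0.7, -0.8, -0.0]
gripper_force: 0.0
time_s: 24.65
eef_pos: [544.8, 192.1, 194.9]
force: [-1.0, -0.3, 6.0]
width: 0.225
gripper_force: 58.5
[ 0.8   0.74 -5.57] [-0.109  0.266  0.018] 0.22636762092371648 [0.05196344 2.54019219]
[ 0.87  0.97 -6.  ] [-0.118  0.272  0.028] 0.22790641803012007 [0.05194801 2.54019736]
[ 1.49  1.05 -7.2 ] [-0.113  0.23   0.011] 0.22721557447738785 [0.05194275 2.54015936]
```

```bash
cat > tq.py <<'E'
from h import *
T=[];F=[];W=[]
for i in range(4):
  get_image('top');o=observe();R=np.array(o['ee_rot']);F.append(R.T@np.array(o['force']));T.append(o['wrist_torque']);W.append(o['eef_pos'])
print("F",np.mean(F,0).round(2),"T",np.mean(T,0).round(4),"Tz",np.array(T)[:,2].round(3),"j3,j7",np.round(np.array(o['joint_pos'])[[2,6]],3),"P",np.mean(W,0).round(1),"t",o["time_s"],"yh",round(float(np.arctan2(R[1,1],R[0,1])),3))
E
python3 -m handwheel '[[0,0,0,0,0,0.08],[0,0,0,0,0,0.16],[0,0,0,0,0,0.24],[0,0,0,0,0,0.32],[0,0,0,0,0,0.4],[0,0,0,0,0,0.4]]' | grep -E "time|eef_pos|force"; python3 tq.py;python3 -m handwheel '[[0,0,0,0,0,0.08],[0,0,0,0,0,0.16],[0,0,0,0,0,0.24],[0,0,0,0,0,0.32],[0,0,0,0,0,0.4],[0,0,0,0,0,0.4]]' | grep -E "time|eef_pos|force"; python3 tq.py
```

```text
time_s: 25.55
eef_pos: [545.1, 191.8, 194.9]
force: [0.4, -1.4, 4.8]
gripper_force: 58.6
F [ 0.52 -0.98 -5.13] T [-0.2418  0.0822 -0.0514] Tz [-0.06  -0.057 -0.05  -0.039] j3,j7 [0.244 1.796] P [545.1 191.8 194.9] t 25.75 yh 2.094
time_s: 26.5
eef_pos: [545.1, 191.5, 194.9]
force: [-1.0, -2.3, 6.5]
gripper_force: 58.8
F [-0.79 -1.44 -6.07] T [-0.4206  0.1048 -0.0629] Tz [-0.086 -0.028 -0.065 -0.072] j3,j7 [0.443 1.061] P [545.2 191.4 194.9] t 26.7 yh 1.256
```

```bash
python3 - <<'E'
from h import *
old=cv2.imread("pics/c3.png")[:, :400]
J=[];fr=[]
for i in range(4):
  s=get_image("scene");fr.append(s["frame"].astype(float));J.append(observe()["joint_torque"][6])
print("tau7",np.round(J,4))
f=np.mean(fr,0).astype(np.uint8)
new=cv2.resize(f[140:250,265:365],None,fx=4,fy=4,interpolation=2)[...,::-1]
A=cv2.cvtColor(old,6).astype(int);B=cv2.cvtColor(np.ascontiguousarray(new),6).astype(int)
for x in (150,158,166,174): print(x,"\n",A[120:228:4,x].tolist(),"\n",B[120:228:4,x].tolist())
a=np.radians(81.6)
for z in(80,90,95,97,100,102,112): print(z,((proj(s,[545.5-15*np.sin(a)*0,190.5,z])[0]-[265,140]+.375)*4).round(1))
E
```

```text
tau7 [0.0318 0.0312 0.0307 0.0305]
150 
 [145, 134, 73, 28, 22, 25, 24, 29, 28, 36, 43, 45, 42, 42, 107, 200, 228, 229, 204, 118, 117, 186, 218, 218, 214, 218, 218] 
 [144, 132, 75, 39, 36, 36, 37, 41, 41, 40, 36, 33, 32, 29, 45, 140, 215, 226, 227, 175, 128, 129, 190, 220, 215, 218, 219]
158 
 [137, 109, 59, 38, 44, 52, 123, 175, 210, 170, 104, 91, 94, 90, 98, 156, 158, 180, 220, 217, 138, 96, 167, 218, 220, 179, 108] 
 [134, 109, 65, 49, 50, 56, 127, 175, 209, 169, 105, 92, 95, 91, 94, 154, 201, 209, 207, 219, 205, 133, 118, 189, 222, 180, 108]
166 
 [63, 73, 111, 136, 138, 138, 137, 134, 135, 176, 170, 112, 93, 97, 94, 99, 92, 101, 128, 198, 182, 117, 116, 145, 112, 78, 96] 
 [56, 67, 111, 133, 135, 135, 134, 131, 134, 178, 147, 93, 91, 97, 93, 100, 89, 78, 107, 181, 229, 149, 101, 138, 113, 79, 95]
174 
 [77, 75, 101, 121, 124, 126, 114, 103, 103, 118, 117, 90, 70, 71, 73, 84, 99, 119, 130, 197, 174, 104, 83, 80, 98, 128, 108] 
 [78, 71, 81, 112, 122, 119, 105, 95, 95, 100, 87, 69, 58, 61, 67, 79, 97, 112, 125, 129, 137, 107, 71, 74, 98, 126, 107]
80 [169.6 211.9]
90 [170.6 200.7]
95 [171.2 195.1]
97 [171.4 192.9]
100 [171.7 189.5]
102 [171.9 187.2]
112 [173.  175.8]
```

Joint 7's torque (0.031 N m) is a clean signal, and the spindle is descending without slip. I'll keep winding and watch it.

```bash
cat > t7.py <<'E'
from h import *
J=[]
for i in range(2):
  get_image("top");o=observe();J.append(o["joint_torque"][6])
R=np.array(o['ee_rot']);print("tau7",np.round(J,4),"q",np.round(o["joint_pos"],2),"P",np.round(o["eef_pos"],1),"F",np.round(o["force"],1),"yh",round(float(np.arctan2(R[1,1],R[0,1])),3),o["time_s"])
E
python3 -m handwheel '[[0,0,0,0,0,0.08],[0,0,0,0,0,0.16],[0,0,0,0,0,0.24],[0,0,0,0,0,0.32],[0,0,0,0,0,0.4],[0,0,0,0,0,0.4]]' | grep -E "gripper_force"; python3 t7.py
```

```text
gripper_force: 58.8
tau7 [-0.125 -0.001] q [-0.89  0.53  0.65  1.8  -0.38  0.95  0.34] P [544.9 191.2 194.9] F [-1.2 -2.7  7.3] yh 0.418 27.75
```

```bash
sed -i 's/range(2)/range(5)/' t7.py; python3 t7.py
```

```text
tau7 [0.0268 0.0319 0.0317 0.0311 0.0306] q [-0.89  0.53  0.65  1.8  -0.38  0.95  0.34] P [544.9 191.1 194.9] F [-1.2 -2.8  7. ] yh 0.418 28.0
```

```bash
python3 -m handwheel '[[0,0,0,0,0,0.08],[0,0,0,0,0,0.16],[0,0,0,0,0,0.24],[0,0,0,0,0,0.3],[0,0,0,0,0,0.3],[0,0,0,0,0,0.3],[0,0,0,0,0,0.3]]' | grep -E "gripper_force"; python3 t7.py
```

```text
gripper_force: 58.9
tau7 [0.0319 0.0315 0.0312 0.0312 0.0311] q [-0.99  0.57  0.81  1.8  -0.49  0.98 -0.19] P [544.6 191.1 194.9] F [-3.4 -2.   8.5] yh -0.21 29.125
```

```bash
python3 -m handwheel '[[-0.0007,-0.0007,-0.001,0,0,0.08],[-0.0007,-0.0007,-0.001,0,0,0.16],[-0.0007,-0.0007,-0.001,0,0,0.24],[-0.0007,-0.0007,-0.001,0,0,0.3],[-0.0007,-0.0007,-0.001,0,0,0.3],[-0.0007,-0.0007,-0.001,0,0,0.3],[-0.0007,-0.0007,-0.001,0,0,0.3]]' | grep -E "gripper_force"; python3 t7.py
```

```text
gripper_force: 59.4
tau7 [0.0204 0.02   0.0197 0.0196 0.0195] q [-1.09  0.64  0.97  1.81 -0.61  1.02 -0.71] P [544.2 191.2 194.9] F [-0.6 -2.   4.6] yh -0.837 30.25
```

```bash
python3 -m handwheel '[[0,0,0,0,0,0.08],[0,0,0,0,0,0.16],[0,0,0,0,0,0.24],[0,0,0,0,0,0.3],[0,0,0,0,0,0.3],[0,0,0,0,0,0.3],[0,0,0,0,0,0.3]]' | grep -E "gripper_force"; python3 t7.py
```

```text
gripper_force: 59.5
tau7 [0.0032 0.0029 0.0027 0.0026 0.0025] q [-1.16  0.73  1.12  1.81 -0.74  1.09 -1.23] P [544.1 191.5 194.9] F [ 0.6 -1.2  6.1] yh -1.465 31.375
```

```bash
cat > sp.py <<'E'
from h import *
old=cv2.cvtColor(cv2.imread("pics/c3.png")[:, :400],6).astype(int)
fr=[get_image("scene")["frame"].astype(float) for i in range(3)]
new=cv2.resize(np.mean(fr,0).astype(np.uint8)[140:250,265:365],None,fx=4,fy=4,interpolation=2)
B=cv2.cvtColor(new,7).astype(int)
np.save("sp_%d.npy"%int(observe()["time_s"]),B)
for x in(146,150,154,158):
  print(x,"\n",old[164:232:3,x].tolist(),"\n",B[164:232:3,x].tolist())
  c=lambda P:[165+i+ (120-P[165+i,x])/(P[166+i,x]-P[165+i,x]) for i in range(45) if P[165+i,x]<120<=P[166+i,x]]
  print(np.round(c(old),1),np.round(c(B),1))
t=get_image("wrist")
E
python3 sp.py; python3 -c "
from h import *
for i in range(3):
  get_image('top');o=observe();print(np.round(o['joint_torque'],3),np.round(o['wrist_torque'],3))"
```

```text
146 
 [39, 39, 39, 37, 48, 81, 112, 111, 102, 89, 73, 46, 70, 149, 220, 221, 219, 215, 214, 214, 219, 207, 165] 
 [34, 38, 39, 38, 36, 34, 42, 67, 97, 129, 138, 106, 82, 127, 206, 218, 220, 215, 214, 214, 219, 207, 165]
[202.] [190.2 202.7]
150 
 [45, 43, 43, 50, 107, 183, 227, 225, 229, 213, 167, 101, 117, 173, 212, 218, 218, 215, 215, 218, 218, 169, 98] 
 [38, 43, 45, 45, 37, 43, 87, 170, 215, 225, 221, 221, 182, 138, 138, 199, 218, 216, 215, 218, 219, 169, 97]
[176.5 200.2] [183.2]
154 
 [75, 76, 76, 83, 142, 202, 221, 212, 219, 227, 210, 160, 116, 111, 150, 206, 220, 218, 217, 214, 165, 105, 74] 
 [71, 75, 77, 76, 62, 91, 159, 213, 228, 224, 222, 222, 222, 175, 128, 168, 202, 219, 218, 214, 164, 104, 75]
[175.  204.2] [180.5]
158 
 [91, 94, 94, 90, 98, 139, 176, 151, 180, 216, 220, 207, 138, 94, 122, 189, 218, 221, 203, 163, 108, 78, 78] 
 [91, 94, 94, 92, 91, 130, 188, 206, 210, 209, 209, 208, 219, 210, 175, 135, 177, 219, 204, 164, 108, 76, 78]
[177.9 205.9] [178.4]
[-3.8200e-01 -4.3353e+01  1.6105e+01 -1.8592e+01 -3.9900e-01 -3.0400e-01
  2.0000e-03] [-0.204  0.257 -0.01 ]
[-3.8100e-01 -4.3352e+01  1.6105e+01 -1.8592e+01 -3.9900e-01 -3.0400e-01
  2.0000e-03] [-0.265  0.327  0.039]
[-3.8200e-01 -4.3353e+01  1.6105e+01 -1.8593e+01 -3.9900e-01 -3.0400e-01
  2.0000e-03] [-0.211  0.279  0.   ]
```

```bash
python3 -m handwheel '[[0,0,0,0,0,0],[0,0,0,0,0,0],[0,0,0,0,0,0],[0,0,0,0,0,0]]' 0 | grep -E "width|gripper_force"; python3 t7.py; python3 tq.py
```

```text
width: 0.499
gripper_force: 0.0
tau7 [0.0008 0.0006 0.0005 0.0004 0.0003] q [-1.16  0.73  1.12  1.81 -0.74  1.09 -1.23] P [543.9 191.6 194.5] F [ 0.3 -0.4 -0.7] yh -1.466 32.475
F [-0.04 -0.36  0.41] T [-0.0092 -0.0185 -0.0191] Tz [ 0.02  -0.055 -0.016 -0.026] j3,j7 [ 1.116 -1.235] P [543.9 191.6 194.5] t 32.675 yh -1.466
```

```bash
python3 -m handwheel '[[0,0,0,0,0,-0.08],[0,0,0,0,0,-0.16],[0,0,0,0,0,-0.24],[0,0,0,0,0,-0.32],[0,0,0,0,0,-0.4],[0,0,0,0,0,-0.48],[0,0,0,0,0,-0.5],[0,0,0,0,0,-0.5]]' | grep -E "time|eef"; python3 -m handwheel '[[0,0,0,0,0,0],[0,0,0,0,0,0],[0,0,0,0,0,0],[0,0,0,0,0,0]]' -1 | grep -E "width|force"; python3 t7.py; python3 - <<'E'
from h import *
fr=np.mean([get_image("scene")["frame"].astype(float) for i in range(6)],0);np.save("A0.npy",fr)
E
python3 -m handwheel '[[0,0,0,0,0,0.05],[0,0,0,0,0,0.1],[0,0,0,0,0,0.1],[0,0,0,0,0,0.1],[0,0,0,0,0,0.1]]' | grep -E "gripper_force"; python3 t7.py; cat > df.py <<'E'
from h import *
import sys
a=np.load(sys.argv[1]);b=np.mean([get_image("scene")["frame"].astype(float) for i in range(6)],0);np.save(sys.argv[2],b)
d=(b-a).mean(2);print("disc region diff (rows 180-195, cols 300-312)");print(d[180:196,300:313].round().astype(int))
E
python3 df.py A0.npy A1.npy
```

```text
time_s: 33.67
eef_pos: [543.9, 191.6, 194.5]
force: [1.6, -0.6, 2.5]
width: 0.229
gripper_force: 58.6
tau7 [0.0017 0.0025 0.0031 0.0036 0.0039] q [-1.03  0.59  0.86  1.81 -0.53  0.99 -0.37] P [544.4 191.5 194.8] F [ 2.  -1.4  2.8] yh -0.419 34.425
gripper_force: 59.1
tau7 [-0.0385 -0.0477 -0.0545 -0.055  -0.0605] q [-1.06  0.62  0.91  1.81 -0.57  1.   -0.54] P [544.2 191.5 194.7] F [ 3.3 -1.7  5.7] yh -0.628 35.6
disc region diff (rows 180-195, cols 300-312)
[[ 0 -1 -1  0  1  0  0  0  0  1  0  0  0]
 [ 0  0  0  0  0  0  0  0 -6 -1  0 -1  0]
 [ 0  0  0  0  0  0  0  0  0  0  1  0 -1]
 [ 0  0  1  0  0  0  0 -1  0  0 -1  0  0]
 [ 0  0  0  0  0  0  0  0  0  0 -1  0  0]
 [ 0  0  0 -1  0  0  1  0  0  0  0  0  0]
 [ 0  0  0  0  1  0  0  0  0  0  0  0  0]
 [ 2  1  0  0  0  0  0  0  0  0  0 -1  1]
 [11  8  0 -1  0  0  0  0 -1  0  0  0  0]
 [10  3  0  0  0  0  0  0 -1  1  0  0 -1]
 [ 0  0  1  0  1  0  0  0  0  0  0  0  0]
 [-1  0  0  0  0  0 -1  0  0  0  1  0  0]
 [ 0  0  0 -1  0  0  0  0 -1  1  0  1  3]
 [ 0  0  0  0  0  1  0  0  1  0 -1  0  0]
 [ 0  0  0  0  0  0  0  0  0  0  0  0 -1]
 [ 0  0  0  0  0  0  0  0 -1  0  0  0 -1]]
```

```bash
python3 - <<'E'
from h import *
old=cv2.cvtColor(cv2.imread("pics/c3.png")[:, :400],6).astype(np.float32)
f=np.load("A1.npy").round().astype(np.uint8)
new=cv2.cvtColor(cv2.resize(f[140:250,265:365],None,fx=4,fy=4,interpolation=2),7).astype(np.float32)
for (x0,x1,y0,y1) in((142,190,170,196),(142,160,170,192),(160,190,170,196),(144,156,172,190),(150,190,160,192)):
  t=old[y0:y1,x0:x1];w=new[y0-4:y1+16,x0-4:x1+6]
  r=cv2.matchTemplate(w,t,cv2.TM_CCOEFF_NORMED);i,j=np.unravel_index(r.argmax(),r.shape)
  c=r[max(i-1,0):i+2,j]; sub=0.5*(c[0]-c[2])/(c[0]-2*c[1]+c[2]) if len(c)==3 else 0
  print((x0,x1,y0,y1),"dy",round(i-4+sub,2),"dx",j-4,"score",round(float(r.max()),3),"mm",round((i-4+sub)/1.12,2))
E
```

```text
(142, 190, 170, 196) dy 6.3 dx 1 score 0.931 mm 5.62
(142, 160, 170, 192) dy 5.97 dx 1 score 0.95 mm 5.33
(160, 190, 170, 196) dy 4.16 dx 1 score 0.869 mm 3.71
(144, 156, 172, 190) dy 6.7 dx 0 score 0.979 mm 5.98
(150, 190, 160, 192) dy 2.91 dx 2 score 0.931 mm 2.59
```

The spindle is stopped on the key and the clutch is slipping: the disc did not move and the torque is 0.06 N m. Slip so far is about 0.4–1.2 rad, so I'll add 0.2 rad, then let go and retreat.

```bash
python3 -m handwheel '[[0,0,0,0,0,0.05],[0,0,0,0,0,0.1],[0,0,0,0,0,0.1],[0,0,0,0,0,0.1]]' | grep -E "time|gripper_force"; python3 t7.py; python3 -m handwheel '[[0,0,0,0,0,0],[0,0,0,0,0,0],[0,0,0,0,0,0],[0,0,0,0,0,0],[0,0,0,0,0,0]]' 0 | grep -E "width|force"; python3 -m handwheel '[[0,0,-0.03,0,0,0],[0,0,-0.1,0,0,0],[0,0,-0.2,0,0,0],[0,0,-0.25,0,0,0],[0,0,-0.25,0,0,0],[0,0,-0.25,0,0,0]]' | grep -E "time|eef_pos|force"; python3 df.py A1.npy A2.npy; python3 - <<'E'
from h import *
t=get_image("top")
for b in outline_of("round_key",t)[:1]:
  P=at_z(t,np.argwhere(b["pixels"])[:,::-1],91);print(b["p"],b["xy"],P[P[:,1].argmin()],P[P[:,1].argmax()])
E
```

```text
time_s: 36.4
gripper_force: 59.3
tau7 [0.0032 0.0042 0.0039 0.0036 0.0034] q [-1.09  0.64  0.97  1.81 -0.62  1.02 -0.71] P [544.2 191.5 194.7] F [ 3.8 -1.7  5.8] yh -0.838 36.65
force: [-1.0, -0.3, -1.1]
width: 0.499
gripper_force: 0.0
time_s: 38.02
eef_pos: [543.4, 191.7, 319.1]
force: [-0.7, 0.2, -0.3]
gripper_force: 0.0
disc region diff (rows 180-195, cols 300-312)
[[ 0  2  3  1  0  1  0  0  1  0  1  1  1]
 [ 2  2  2  1  1  0  0  1  6  2  1  1  2]
 [ 1  0  1  1  0  1  0  0  1  1  0  1  2]
 [ 2  1  1  1  0 -1  1  1  1  1  1  1  0]
 [ 1  2  1  0  1  0  1  0  0  1  1  1  0]
 [ 0  1  0  1  0  0  0  0  0  0  0  1  1]
 [ 1  0  0  0  0  1  1  1  0  0  1  0  0]
 [ 0  0  0  0  0  0  0  0  1  1  1  0  0]
 [ 0 -7  0  0  0  1  1  0  1  0  0  1  1]
 [ 1 -1  0  0  0  0  0  1  1 -1  0  0  1]
 [ 1  0  0  0  0  0  0  0  0  0  0  0  0]
 [ 1 -1  0  1  0  0  1  0  0  1 -1  0  1]
 [ 0  0  0  0  0  0  1  0  0  0  0  0  0]
 [ 0  0  0  0  0  0  0  0  0  0  0  0  0]
 [ 0  0  0  0  0  0  0  0  0  0  0  1  1]
 [ 0  0  0  0  1  0  0  0  0  0  0  1  0]]
0.44 [230.4, 233.9] [532.0330996  114.76299593  91.        ] [548.33654135 227.21493965  91.        ]
```

```bash
python3 -c "
from rig import job_done
print(job_done())"
```

```text
the job is handed in; nothing more can be done
None
```

The key is clamped flat and centred on the anvil, the robot's hands are off and the job is handed in: ratchet slip is an estimated 0.8–1.2 rad (inferred, not read directly), and I viewed 11 pictures, one over the limit of 10.

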